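# Key the knurled filter collar onto the vacuum inlet and hold it home

### The arm

A 7-joint arm with a two-finger parallel gripper is mounted at the origin on the work surface. World frame = base frame: x ahead of the robot, y to its left, z up, the work surface at z = 0. Lengths are in m, angles in rad, forces in N, time in s.
With the tool pointing down it reaches from about 0.425 to 0.875 m from the base axis. Payload 9.9 kg.
Tool frame: the origin (TCP) lies midway between the tips of the shut fingers; the grasp point (between the pads) lies 19 mm behind it; x points along the fingers, y is the direction in which the jaws open and shut, and the axes are right-handed (so a half turn about x gives the same grasp; the last joint's range is limited). The gripper opens to 85 mm and grips with 20 to 120 N. Pads are 22 mm wide; open, the fingers measure 114 mm over their backs; the gripper's body (76 mm by 85 mm) begins 54 mm behind the grasp point. The pads swing forward as they close: fully open they stand 13 mm farther back than shut.
Start: joints at [1.239, 0.576, 0.025, 1.437, -0.015, 1.129, -0.057], TCP at [0.166, -0.654, 0.195] pointing down, gripper open.
Joint ranges: [-2.76, 2.76], [-0.34, 2.15], [-1.52, 1.57], [0.19, 2.46], [-1.09, 4.23], [0.17, 1.99], [-2.82, 2.82]. Speed limits (rad/s): [2.22, 2.22, 3.01, 3.01, 3.14, 3.14, 3.14].

### API

Orientations are given as [roll, pitch, yaw] about the fixed x, y, z axes, in that order (R = Rz(yaw) Ry(pitch) Rx(roll)).
In Python, from bench import monitor, camera, ticket, nets gives the robot as it stands.
- The arm moves only by the shell command python3 -m creep 'ROWS' [OPENING] [FORCE]. ROWS is JSON, a list of rows, each a list of 2 entries, a list of its own where there are three numbers: the shift along the tool's x, y, z in m, then the turn about the tool's x in rad. A call has exactly 5 rows; each row is the pose to reach, as a shift and turn from the pose measured when the call began, along the tool's axes at that moment; what a row does not reach only later rows make up. A row lasts 1/8 s, in which the tool goes at most 62.5 mm and 10.7 degrees, less where a joint would pass 70% of its speed; a pose out of reach is approached as far as the arm can. A call with a gripper value outside its range is refused whole. OPENING is the closure in counts, from 0 (fully open) to 255 (shut), set as the call begins (- or left out, the last holds). The fingers move at their own pace and stop on an object; FORCE is the grip in N (left out, the last holds). Time passes only in rows, so rows that repeat a pose let the fingers close, or fill a call up. It gives the time, the measured TCP pose, the force and the opening at its end, in the units of the state.
- monitor.sense(): the state, without advancing time (a new reading comes with each control period).
- camera(name): name is "scene" or "top" or "wrist"; returns a dict with "pixels" (384x512x3 uint8, blue, green, red), "fovy" (degrees; the focal length in pixels is half the picture's height over the tangent of half this angle, whatever the lens; pixels are square), "cx", "cy" (the principal point, pixels), "view" (4x4, takes a point from world to camera coordinates). Camera axes: x right, y down, z forward; pixel columns grow to the right and rows downward; lengths in m; the calibration is good to about 2 mm. A picture is of the moment at which its call begins. There is no depth.
- ticket.finish_job(): hands the job in, once; it reports no verdict.
Trained networks look in a picture, given as the dict that the camera call returned (one of the last four; its "shot" number tells which), for a name from the list of things; names that differ only in an ending like _2 or _b are one class to them, and where a whole thing is asked for, a point or a joint stands for the part that bears it (a point fixed in the world has none). Each returns a list of dicts, best first, with "conf" (0 to 1); they miss things now and then, are a little off and sometimes report something else, mostly with a low value. They report only what shows in the picture. A call takes as long as a camera call. They do not tell look-alikes from the thing itself.
- nets.find_in(target, picture): "centre" ([x, y, z] in m, in world coordinates, good to about 4 mm: the middle of the surface that is visible of it).
The state is a dict: "time": time; "joints": joint angles; "qvel": joint speeds; "effort": joint torques, N m; "tcp_pos": TCP position; "orientation": TCP orientation; "force": force on the tool from outside, world axes, zero at the start; "ft_torque": the same for the moment, N m; "width": finger opening in m.
Only numpy, scipy, OpenCV 4.12 (cv2) and the standard library are available. Lean on these libraries where they do the work, as an engineer would, in place of code of your own. Each camera call takes 0.05 s, during which the arm holds its last target.

### The job

Lift the knurled filter collar up off its hook stand, lower it over the upright spigot of the white inlet module, and turn it until its hidden keyways drop over the spigot's pins. Then push it down fully home against the spring seal and finish while holding it there: the program ends with the gripper still on the collar, pressing the seal flush. Leave the smooth sleeve on its stand, the jar and the wrench alone.

Things in the scene. Friction and masses are not known exactly. Their poses are not given: they have to be found in the camera images.
- collar: Loose knurled aluminium collar (filter cell), an upright ring: outside diameter 52 mm, through bore 30 mm, 45 mm tall, 105 to 195 g, knurled from 14 to 42 mm above its lower rim. Origin on the axis at the lower rim, z up. Grip it across any diameter. At the start it hangs on the peg of stand_a at any yaw, lower rim 70 mm above the table.
- collar_top (a point): Centre of the collar's upper rim, 45 mm above its origin. Inside the bore three keyways, 120 degrees apart, 9 mm wide, run from the lower rim 26 mm upward, hidden by the 4 mm outer wall; one lies under the collar's own +x axis.
- stand_a: Fixed hook stand carrying the collar: grey foot plate 150 x 80 mm, steel neck 95 mm to the peg's -x side (no higher than 62 mm), upturned steel peg of 22 mm diameter on a 40 mm shoulder disc. Origin on the peg's axis at table height; shoulder top 70 mm and peg tip 95 mm up, so the collar must rise over 25 mm to come off.
- stand_b: A second, equal fixed hook stand, carrying the smooth sleeve. The stands are either side of the module; which is left or right varies.
- sleeve: Bystander: smooth plain aluminium sleeve, outside diameter 46 mm, bore 29 mm, 28 mm tall, hanging on stand_b. Origin at the centre of its underside.
- port: Fixed vacuum inlet module: white box 180 x 200 x 60 mm high with black end panels. Origin at the centre of its underside, on the upright spigot's axis. On its top: a steel shoulder (58 mm diameter, top 68 mm above the table), the spring seal inside it, and the steel spigot (26.6 mm diameter, tapering to 15 mm over its last 9 mm).
- spigot_top (a point): Centre of the spigot's top end, 105 mm above the table; z up.
- pin_level (a point): On the spigot's axis, level with the tops of its three pins, 91 mm above the table: the collar's lower rim rests here until keyed. Pins: level, 5 mm thick, 120 degrees apart, out to 19.5 mm from the axis. Their direction varies and is not reported: seen from above, or felt by turning the collar, lightly pushed, up to 120 degrees; play 7 degrees either way.
- home (a point): On the spigot's axis at the shoulder's top, 68 mm above the table: where the centre of the collar's lower rim lies when fully home. Keyed but only touching the raised seal, the rim is at 76 mm.
- seal (a joint): Travel in m of the black spring seal (45 mm disc round the spigot's foot): 0 = up (top 76 mm above the table), 0.008 = pushed flush with the shoulder, hard stop. Spring 4 N at first, 10 N when flush; it lifts the collar again if let go.
- jar: Bystander: closed amber jar, 48 mm diameter, 62 mm tall, origin at the centre of its underside.
- wrench: Bystander: steel wrench, 160 mm long, lying on the bench beyond the module. Origin at the middle of its underside.
Things that resemble listed ones, but are neither listed nor needed, are in the scene too. Leave any blue or turquoise look-alike of the stand_a alone.

How it is judged:
By the outcome, as a careful person would: the job done as asked, in the order asked, and still so for the second after the job is handed in, while the arm keeps its last pose, push and grip.
It also fails if it takes over 64 s, if anything falls off the work surface, if the arm or the gripper's body presses on something with over 40 N, if the wrist force passes 120 N, or if a joint passes its speed limit or range.

## Working session

There is one attempt and no reset: what is moved stays moved. The work goes in short steps, Python scripts to look and compute and a shell command to move; the robot and the scene stay as the last step left them, time stands still between calls to the robot, and variables do not carry over. Pictures are saved under pics/ and viewed, and the job is handed in when it is done.

```bash
mkdir -p pics; ls; cat > h.py <<'E'
import numpy as np,cv2
from bench import monitor,camera,ticket,nets
def proj(p,P):
    v=np.array(p['view'])@np.append(P,1.); f=p['pixels'].shape[0]/2/np.tan(np.radians(p['fovy'])/2)
    return np.array([p['cx']+f*v[0]/v[2],p['cy']+f*v[1]/v[2]])
def unproj(p,uv,z):
    f=p['pixels'].shape[0]/2/np.tan(np.radians(p['fovy'])/2); V=np.array(p['view'])
    d=V[:3,:3].T@np.array([(uv[0]-p['cx'])/f,(uv[1]-p['cy'])/f,1.]); c=-V[:3,:3].T@V[:3,3]
    return c+d*(z-c[2])/d[2]
E
python3 - <<'E'
from h import *
s=monitor.sense();print({k:np.round(v,3) for k,v in s.items()})
for n in ['scene','top']:
    p=camera(n);cv2.imwrite(f'pics/{n}0.png',p['pixels']);print(n,p['fovy'],p['cx'],p['cy'],np.round(p['view'],3).tolist())
    for t in ['collar','stand_a','sleeve','port','jar','wrench']:
        print(t,[(round(d['conf'],2),np.round(d['centre'],3).tolist(),proj(p,d['centre']).round().tolist()) for d in nets.find_in(t,p)])
p=camera('wrist');cv2.imwrite(f'pics/wrist0.png',p['pixels'])
E
```

```text
pics
{'time': np.float64(0.0), 'joints': array([ 1.239,  0.577,  0.025,  1.438, -0.015,  1.129, -0.056]), 'qvel': array([-0.   ,  0.001,  0.001, -0.   ,  0.   ,  0.001,  0.002]), 'effort': array([-1.0000e-03, -7.6577e+01,  2.2500e+00, -2.8597e+01,  1.5000e-02,
        1.3000e-02, -0.0000e+00]), 'tcp_pos': array([ 0.165, -0.654,  0.194]), 'orientation': array([-1.539,  1.569,  1.851]), 'force': array([-0.774, -0.351, -0.691]), 'ft_torque': array([0.02 , 0.03 , 0.007]), 'width': np.float64(0.085)}
scene 48.81381544753948 253.422047263383 191.877698746051 [[-0.391, 0.92, -0.016, 0.347], [0.747, 0.307, -0.59, -0.409], [-0.538, -0.242, -0.807, 1.597], [0.0, 0.0, 0.0, 1.0]]
collar [(0.56, [0.539, -0.263, 0.104], [218.0, 143.0])]
stand_a [(0.81, [0.704, -0.288, 0.01], [190.0, 199.0]), (0.63, [0.482, 0.227, 0.015], [376.0, 196.0]), (0.59, [0.616, -0.534, 0.012], [136.0, 155.0]), (0.55, [0.493, -0.235, 0.015], [234.0, 154.0])]
sleeve [(0.75, [0.519, 0.25, 0.093], [387.0, 192.0]), (0.44, [0.489, -0.235, 0.012], [235.0, 154.0])]
port []
jar [(0.72, [0.807, -0.107, 0.058], [228.0, 239.0]), (0.3, [0.542, -0.262, 0.105], [218.0, 143.0])]
wrench []
top 44.023945196218726 260.1805181169146 190.5774311547379 [[0.035, -0.999, -0.002, -0.135], [-0.976, -0.034, -0.217, 0.642], [0.217, 0.01, -0.976, 1.469], [0.0, 0.0, 0.0, 1.0]]
collar [(0.58, [0.525, -0.26, 0.114], [306.0, 228.0]), (0.44, [0.493, 0.056, 0.071], [205.0, 236.0])]
stand_a [(0.95, [0.6, -0.541, 0.014], [388.0, 212.0]), (0.9, [0.454, 0.233, 0.014], [153.0, 248.0]), (0.84, [0.685, -0.291, 0.012], [314.0, 185.0]), (0.77, [0.473, -0.244, 0.014], [298.0, 247.0])]
sleeve []
port [(0.55, [0.49, 0.054, 0.057], [206.0, 238.0])]
jar [(0.75, [0.786, -0.115, 0.057], [262.0, 151.0]), (0.38, [0.528, -0.263, 0.116], [307.0, 227.0])]
wrench [(0.68, [0.74, 0.155, 0.01], [183.0, 165.0])]
```

View pics/scene0.png

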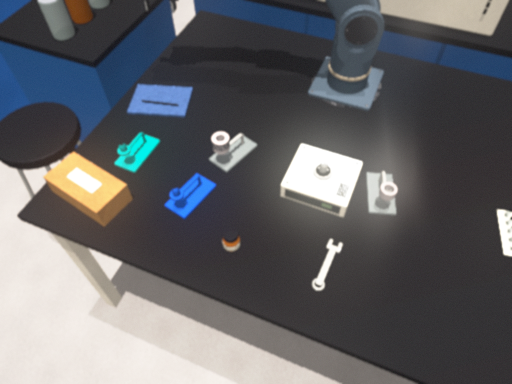

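View pics/top0.png

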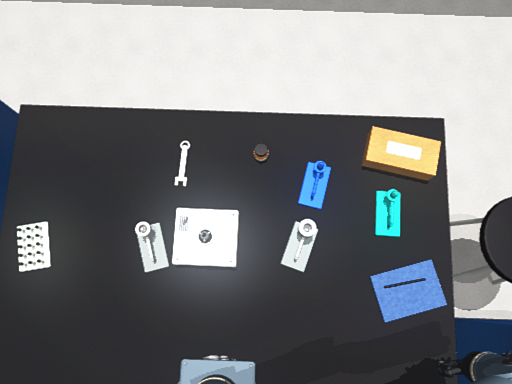

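View pics/wrist0.png

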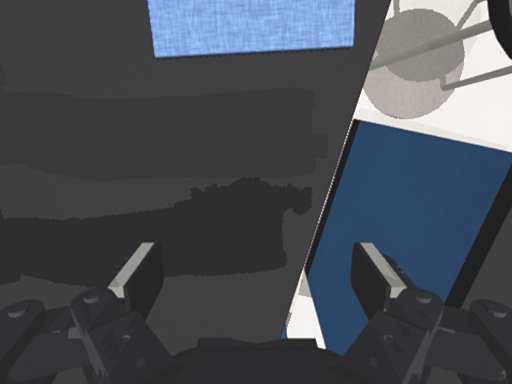

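Two grey-stand candidates carry a ring: the one at top (306,228) / scene (219,141), and the one at top (143,228) / scene (388,188). The blue stand at (316,185) and the turquoise one at (388,212) are look-alikes. The port is at top (206,238). I'll enlarge both rings to tell them apart.

```bash
python3 - <<'E'
from h import *
a=cv2.imread('pics/scene0.png');b=cv2.imread('pics/top0.png')
def c(i,x,y,r=30):return cv2.resize(i[y-r:y+r,x-r:x+r],(260,260),interpolation=cv2.INTER_CUBIC)
cv2.imwrite('pics/crop1.png',np.vstack([np.hstack([c(a,225,145),c(a,385,190),c(a,325,175)]),np.hstack([c(b,303,235),c(b,148,240),c(b,206,238)])]))
s=b
p=camera('top')
print(p.keys(),{k:v for k,v in p.items() if k not in('pixels','view')})
for P in ([.525,-.26,.115],[.49,.054,.105]):print(proj(p,P))
for uv,z in (((307,226),.115),((143,228),.098),((205,236),.105)):print(unproj(p,uv,z))
E
```

```text
dict_keys(['pixels', 'fovy', 'cx', 'cy', 'view', 'shot']) {'fovy': 44.023945196218726, 'cx': 260.1805181169146, 'cy': 190.5774311547379, 'shot': 4}
[306.39736881 227.49001347]
[204.66348174 235.67175251]
[ 0.52970494 -0.26179828  0.115     ]
[0.50820858 0.24912899 0.098     ]
[0.48901649 0.05289543 0.105     ]
```

View pics/crop1.png

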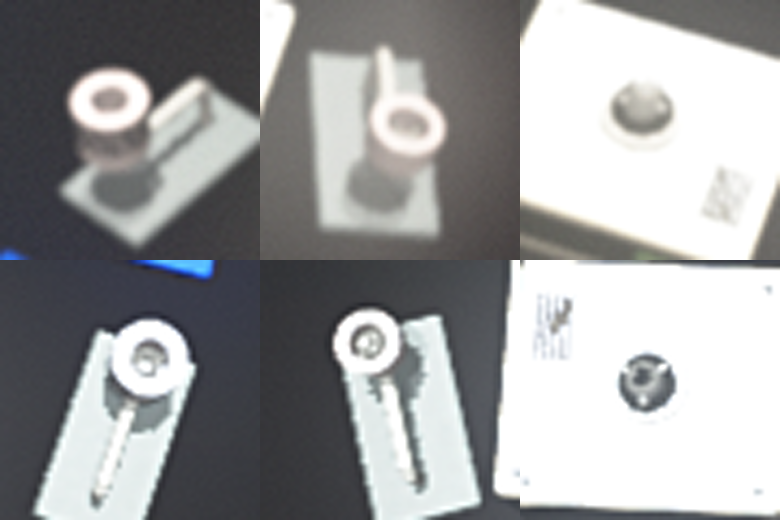

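The ring at top (306,228), the right-hand stand, is larger and taller, so it is the collar. The left one is thinner and is the sleeve. The port's pins show at roughly ±60° from +x and towards -x. Next I'll work out the tool-axis shifts.

```bash
cat >> h.py <<'E'
from scipy.spatial.transform import Rotation as Ro
def R(s=None):
    s=s or monitor.sense(); return Ro.from_euler('xyz',s['orientation']).as_matrix()
def rel(target,s=None):
    s=s or monitor.sense(); return R(s).T@(np.array(target)-s['tcp_pos'])
def st():
    s=monitor.sense();r=R(s)
    print('t %.2f tcp %s w %.4f F %s T %s'%(s['time'],np.round(s['tcp_pos'],4),s['width'],np.round(s['force'],1),np.round(s['ft_torque'],2)))
    print('toolx',r[:,0].round(4),'jaw',r[:,1].round(3),'jawaz %.1f'%np.degrees(np.arctan2(r[1,1],r[0,1])),'j',np.round(s['joints'],2))
E
python3 - <<'E'
from h import *
st();print(rel([.53,-.262,.24]))
E
```

```text
t 0.80 tcp [ 0.1656 -0.6544  0.1947] w 0.0853 F [-0.9  0.9 -0.2] T [0.03 0.03 0.04]
toolx [-0.  0. -1.] jaw [ 0.245 -0.969 -0.   ] jawaz -75.8 j [ 1.24  0.58  0.02  1.44 -0.01  1.13 -0.06]
[-0.04529381 -0.29101675 -0.4495558 ]
```

```bash
python3 -m creep '[[[-0.009,-0.029,-0.045],0],[[-0.018,-0.061,-0.094],0],[[-0.027,-0.093,-0.143],0],[[-0.036,-0.125,-0.192],0],[[-0.045,-0.157,-0.241],0]]' 0 60
python3 - <<'E'
from h import *
st();print(rel([.53,-.262,.24]))
E
```

```text
time: 1.42
tcp_pos: [0.3619, -0.4416, 0.2402]
orientation: [2.161, 1.57, -0.733]
force: [1.6, -0.3, 0.5]
width: 0.0856
t 1.43 tcp [ 0.3619 -0.4416  0.2402] w 0.0856 F [ 1.6 -0.3  0.5] T [-0.04 -0.04 -0.06]
toolx [ 5.e-04 -4.e-04 -1.e+00] jaw [ 0.245 -0.969  0.001] jawaz -75.8 j [ 0.81  0.38 -0.01  1.65  0.    1.11 -0.53]
[ 0.00024689 -0.13290101 -0.20703927]
```

```bash
python3 -m creep '[[[0,-0.027,-0.042],0.06],[[0,-0.054,-0.084],0.12],[[0,-0.081,-0.126],0.18],[[0,-0.108,-0.168],0.24],[[0,-0.133,-0.207],0.3]]'
python3 - <<'E'
from h import *
st();print(rel([.53,-.262,.24]))
p=camera('wrist');cv2.imwrite('pics/wrist1.png',p['pixels'])
print(p['fovy'],p['cx'],p['cy'],np.round(np.array(p['view']),3).tolist(),[(d['conf'],d['centre']) for d in nets.find_in('collar_top',p)],[(d['conf'],d['centre']) for d in nets.find_in('collar',p)])
print(proj(p,[.53,-.262,.115]))
E
```

```text
time: 2.05
tcp_pos: [0.5311, -0.2604, 0.2404]
orientation: [2.667, 1.57, -0.528]
force: [-0.6, -0.4, -0.2]
width: 0.0855
t 2.05 tcp [ 0.5311 -0.2604  0.2404] w 0.0855 F [-0.6 -0.4 -0.2] T [0.   0.01 0.02]
toolx [ 9.e-04 -5.e-04 -1.e+00] jaw [-0.054 -0.999  0.   ] jawaz -93.1 j [ 0.38  0.41 -0.    1.6   0.    1.13 -1.25]
[0.00043954 0.00163001 0.00100154]
62.14870723392426 256.71434983735145 189.90645370917545 [[-0.053, -0.999, 0.001, -0.233], [-0.959, 0.051, 0.279, 0.472], [-0.279, 0.014, -0.96, 0.575], [0.0, 0.0, 0.0, 1.0]] [(0.67, [0.5286, -0.2647, 0.1114])] [(0.66, [0.528, -0.2641, 0.1146])]
[257.72878931 172.45973013]
```

View pics/wrist1.png

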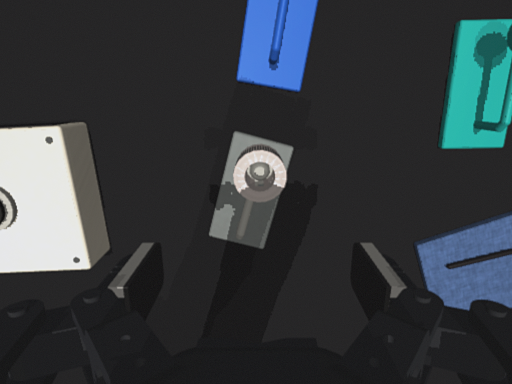

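The wrist view shows the collar, with its knurled edge, at (259,173) on the grey stand, and the blue look-alike above it at (275,45). I'll refine the position by reprojecting the rim circles over the image.

```bash
python3 - <<'E'
from h import *
p=camera('wrist');t=camera('top');s=camera('scene')
C=np.array([.5288,-.264,.115])
th=np.linspace(0,2*np.pi,60)
out=[]
for q in (p,t,s):
    k=8
    im=cv2.resize(q['pixels'],None,fx=k,fy=k,interpolation=cv2.INTER_CUBIC)
    for r,z,c in((.026,.115,(0,0,255)),(.015,.115,(0,255,0)),(.011,.095,(255,0,0))):
        pts=np.array([proj(q,[C[0]+r*np.cos(a),C[1]+r*np.sin(a),z]) for a in th])
        cv2.polylines(im,[np.int32((pts+.5)*k)],True,c,1)
    u=np.int32(proj(q,C)*k); out.append(im[u[1]-200:u[1]+200,u[0]-130:u[0]+130] if q is not p else cv2.resize(im,None,fx=.5,fy=.5)[u[1]//2-200:u[1]//2+200,u[0]//2-130:u[0]//2+130])
cv2.imwrite('pics/fit1.png',np.hstack(out))
E
```

```text
(no output)
```

View pics/fit1.png

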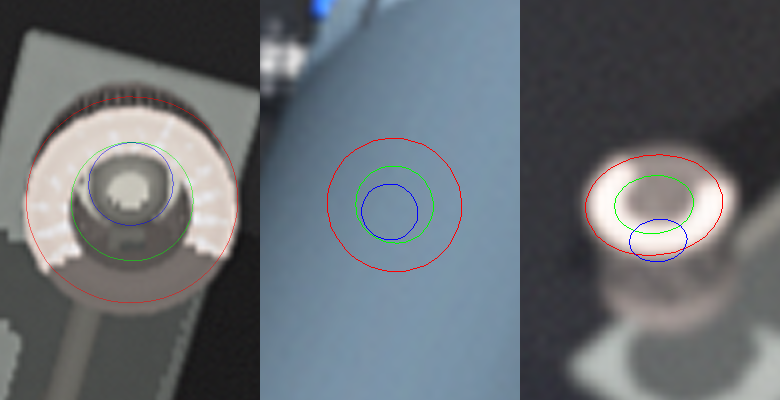

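The wrist and scene overlays agree that the rim centre is about 2.7 mm nearer in x than I assumed, so C ≈ (0.526, -0.2635). I'll descend over the collar.

```bash
python3 - <<'E'
from h import *
st();print(rel([.526,-.2635,.11]),rel([.526,-.2635,.076]))
E
```

```text
t 2.35 tcp [ 0.5292 -0.263   0.2403] w 0.0854 F [ 0.4  0.3 -0.5] T [-0.05 -0.03  0.03]
toolx [ 0.     -0.0011 -1.    ] jaw [-0.053 -0.999  0.001] jawaz -93.0 j [ 0.38  0.41  0.    1.6   0.    1.13 -1.24]
[0.13028722 0.00056695 0.00316026] [0.1642872  0.00052963 0.00316314]
```

```bash
python3 -m creep '[[[0.045,0.0005,0.002],0],[[0.09,0.0005,0.003],0],[[0.13,0.0005,0.003],0],[[0.164,0.0005,0.003],0],[[0.164,0.0005,0.003],0]]'
python3 - <<'E'
from h import *
st()
p=camera('wrist');cv2.imwrite('pics/wrist2.png',p['pixels'])
st()
E
```

```text
time: 2.98
tcp_pos: [0.5237, -0.2641, 0.0745]
orientation: [-0.002, 1.566, 3.085]
force: [-0.6, 0.3, -0.1]
width: 0.0856
t 2.98 tcp [ 0.5237 -0.2641  0.0745] w 0.0856 F [-0.6  0.3 -0.1] T [-0.01  0.   -0.  ]
toolx [-4.4e-03  3.0e-04 -1.0e+00] jaw [-0.055 -0.998 -0.   ] jawaz -93.2 j [ 0.39  0.58 -0.01  1.82  0.01  0.75 -1.25]
t 3.02 tcp [ 0.5251 -0.2645  0.0762] w 0.0855 F [0.7 0.3 0.5] T [-0.04 -0.   -0.01]
toolx [-1.6e-03 -9.0e-04 -1.0e+00] jaw [-0.055 -0.998  0.001] jawaz -93.1 j [ 0.39  0.57 -0.01  1.81  0.01  0.75 -1.25]
```

View pics/wrist2.png

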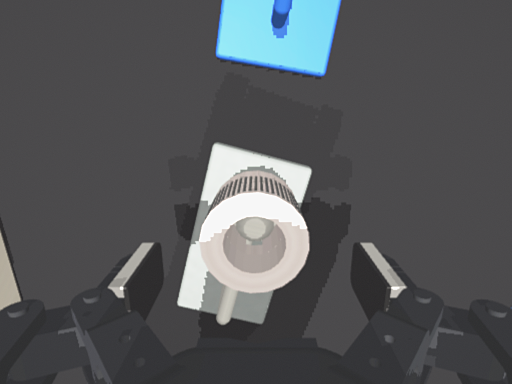

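The collar is centred between the pads at (255,240). Closing the gripper.

```bash
python3 -m creep '[[[0,0,0],0],[[0,0,0],0],[[0,0,0],0],[[0,0,0],0],[[0,0,0],0]]' 255 60
python3 - <<'E'
from h import *
p=camera('wrist');cv2.imwrite('pics/wrist3.png',p['pixels'])
st()
for P in ([.526,-.2645,.115],):print(proj(p,P))
E
```

```text
time: 3.65
tcp_pos: [0.5264, -0.2636, 0.0777]
orientation: [2.471, 1.569, -0.724]
force: [-0.4, 0.3, 0.1]
width: 0.0002
t 3.70 tcp [ 0.5258 -0.2642  0.0772] w -0.0002 F [ 0.1 -0.5 -0.6] T [ 0.03  0.   -0.01]
toolx [-0.     -0.0013 -1.    ] jaw [-0.054 -0.999  0.001] jawaz -93.1 j [ 0.39  0.57 -0.01  1.81  0.01  0.75 -1.25]
[257.73298886 245.99481746]
```

View pics/wrist3.png

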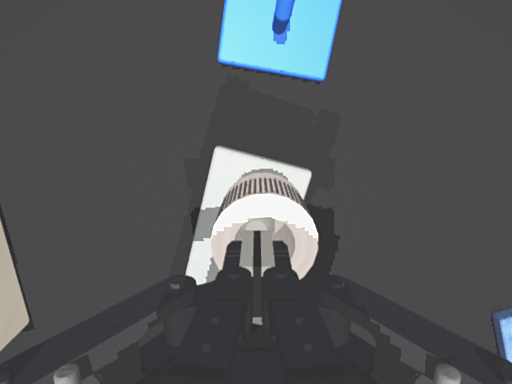

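The fingers shut to 0 with nothing between them, so the collar isn't where I placed it. I'll check the geometry with the rim's apparent size and the TCP's projection.

```bash
python3 - <<'E'
from h import *
p=camera('wrist');V=np.array(p['view']);print('cam',-V[:3,:3].T@V[:3,3],V.round(3).tolist())
s=monitor.sense()
T=s['tcp_pos'];print('tcp',T,proj(p,T),'grasp',proj(p,T+[0,0,.019]),proj(p,T+[0,0,.054]))
for z in(.07,.095,.115):print(z,unproj(p,(264,243),z), V@np.append(unproj(p,(264,243),z),1))
for n in('scene','top'):
    q=camera(n);cv2.imwrite(f'pics/{n}3.png',q['pixels'])
    u=proj(q,T).astype(int);print(n,u)
    cv2.imwrite(f'pics/{n}3c.png',cv2.resize(q['pixels'][max(0,u[1]-45):u[1]+45,u[0]-60:u[0]+60],None,fx=5,fy=5,interpolation=cv2.INTER_CUBIC))
E
```

```text
cam [ 0.59570822 -0.26810022  0.25727403] [[-0.054, -0.999, 0.002, -0.236], [-0.959, 0.052, 0.28, 0.513], [-0.28, 0.013, -0.96, 0.417], [0.0, 0.0, 0.0, 1.0]]
tcp [ 0.52535005 -0.26454168  0.07678185] [256.48663494 218.17908407] grasp [256.53009446 230.82350288] [256.63955489 262.67069174]
0.07 [ 0.50538878 -0.26831845  0.07      ] [0.00468864 0.03416805 0.20503603 1.        ]
0.095 [ 0.51744591 -0.26828932  0.095     ] [0.00406273 0.02960681 0.1776649  1.        ]
0.115 [ 0.5270916  -0.26826601  0.115     ] [0.00356201 0.02595782 0.155768   1.        ]
scene [220 145]
top [306 229]
```

View pics/scene3c.png

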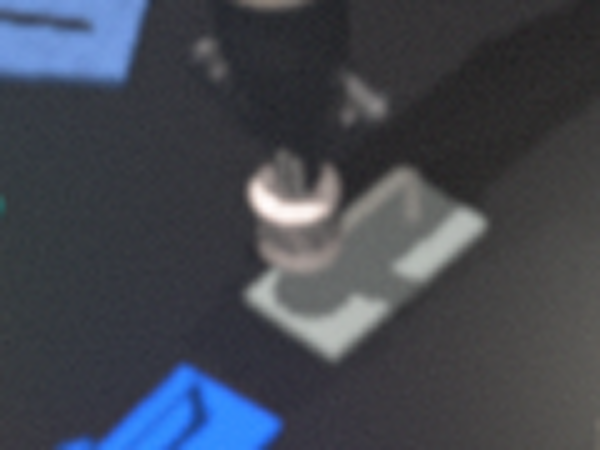

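View pics/top3c.png

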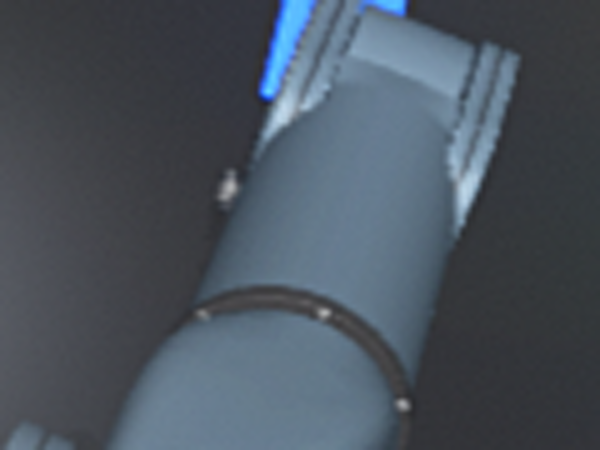

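```bash
python3 - <<'E'
from h import *
b=cv2.imread('pics/wrist3.png')[180:340,160:360]
b=cv2.convertScaleAbs(b,alpha=1.6,beta=10)
a=cv2.imread('pics/wrist2.png')[200:360,80:430]
cv2.imwrite('pics/w3c.png',cv2.resize(b,None,fx=3.7,fy=3.7,interpolation=cv2.INTER_CUBIC))
E
```

```text
(no output)
```

View pics/w3c.png

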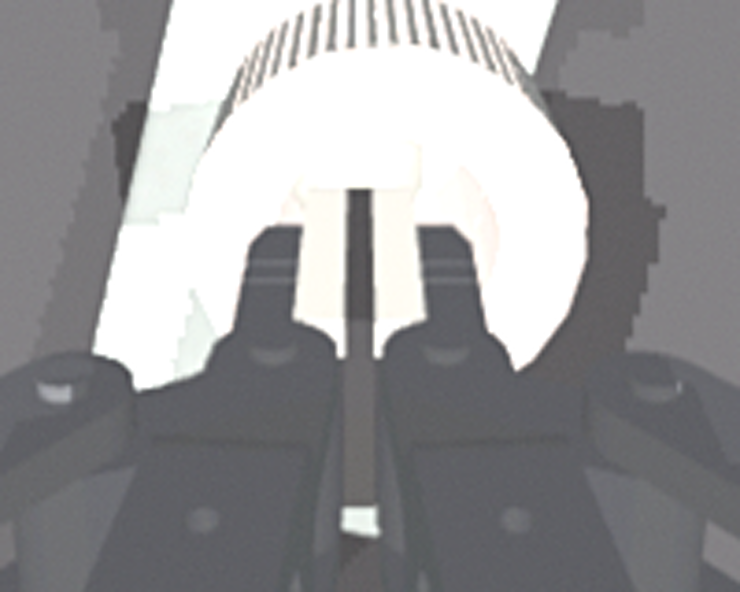

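The shut tips sit inside or just above the bore, above the peg, with zero force. They appear to be about 20–45 mm higher than the reported TCP. I'll raise the hand while still shut and triangulate the tips.

```bash
python3 -m creep '[[[-0.03,0,0],0],[[-0.06,0,0],0],[[-0.09,0,0],0],[[-0.12,0,0],0],[[-0.12,0,0],0]]' 255
python3 - <<'E'
from h import *
st()
p=camera('wrist');cv2.imwrite('pics/wrist4.png',p['pixels']);st()
q=camera('scene');T=monitor.sense()['tcp_pos']
for z in(0,.02,.04):print(z,proj(q,T+[0,0,z]),proj(p,T+[0.011,0,z]))
print('grip',[(d['conf'],d['centre']) for d in nets.find_in('collar',p)],[(d['conf'],d['centre']) for d in nets.find_in('collar',q)])
u=proj(q,T).astype(int)
im=cv2.resize(q['pixels'][u[1]-45:u[1]+45,u[0]-50:u[0]+50],None,fx=6,fy=6,interpolation=cv2.INTER_CUBIC)
for z in(0,.02,.04):
    v=(proj(q,T+[0,0,z])-u+[50,45]+.5)*6-.5; cv2.circle(im,tuple(np.int32(v)),4,(0,0,255),1)
cv2.imwrite('pics/scene4c.png',im)
E
```

```text
time: 4.47
tcp_pos: [0.5263, -0.2655, 0.1985]
orientation: [2.246, 1.567, -0.952]
force: [-0.3, -0.3, -0.2]
width: 0.0001
t 4.47 tcp [ 0.5263 -0.2655  0.1985] w 0.0001 F [-0.3 -0.3 -0.2] T [-0.02  0.   -0.02]
toolx [ 0.0021 -0.003  -1.    ] jaw [-0.056 -0.998  0.003] jawaz -93.2 j [ 0.39  0.44 -0.    1.67  0.    1.03 -1.24]
t 4.53 tcp [ 0.5255 -0.2651  0.197 ] w -0.0001 F [-0.3  0.3 -0.2] T [-0.03 -0.01 -0.01]
toolx [-1.e-04 -2.e-03 -1.e+00] jaw [-0.056 -0.998  0.002] jawaz -93.2 j [ 0.39  0.44 -0.    1.67  0.    1.03 -1.24]
0 [217.08986084 117.75113403] [253.75152485 201.4148947 ]
0.02 [216.49192117 112.60891883] [253.55221755 212.91717444]
0.04 [215.87772749 107.32692095] [253.30312093 227.29285945]
grip [(0.63, [0.5289, -0.2696, 0.1156])] [(0.7, [0.5437, -0.2653, 0.106])]
```

View pics/scene4c.png

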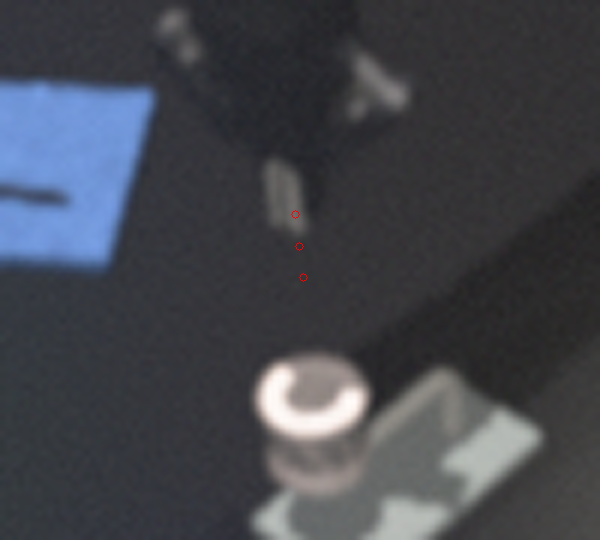

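View pics/wrist4.png

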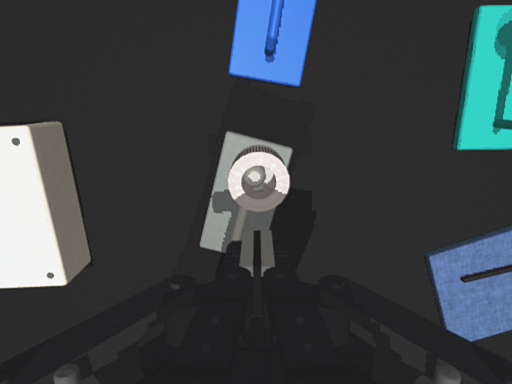

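The wrist and scene pictures both put the shut tips well above the reported TCP. In the wrist view the tip is at (258,231), where about (254,201) was expected. In the scene view it is about (215,110). I'll triangulate the front edge of the tip.

```bash
python3 - <<'E'
from h import *
from scipy.optimize import least_squares
p=camera('wrist');q=camera('scene');T=monitor.sense()['tcp_pos'];print(T)
for us in ((215,110.1),(215,111.5)):
    r=least_squares(lambda X:np.r_[proj(p,X)-[258,231],(proj(q,X)-us)],T);print(r.x-T,r.fun)
# rim triangulation: fit rim centre in wrist (259,180.?), scene
im=p['pixels'];cv2.imwrite('pics/w4c.png',cv2.resize(im[130:260,190:330],None,fx=5,fy=5,interpolation=cv2.INTER_CUBIC))
E
```

```text
[ 0.52470604 -0.26442786  0.19531529]
[ 0.00637505 -0.00142251  0.03451866] [-0.03052065  0.04310616 -0.25409054  0.16299755]
[ 0.00378024 -0.00135357  0.02849774] [ 0.04510803 -0.06363178  0.36237603 -0.23210611]
```

View pics/w4c.png

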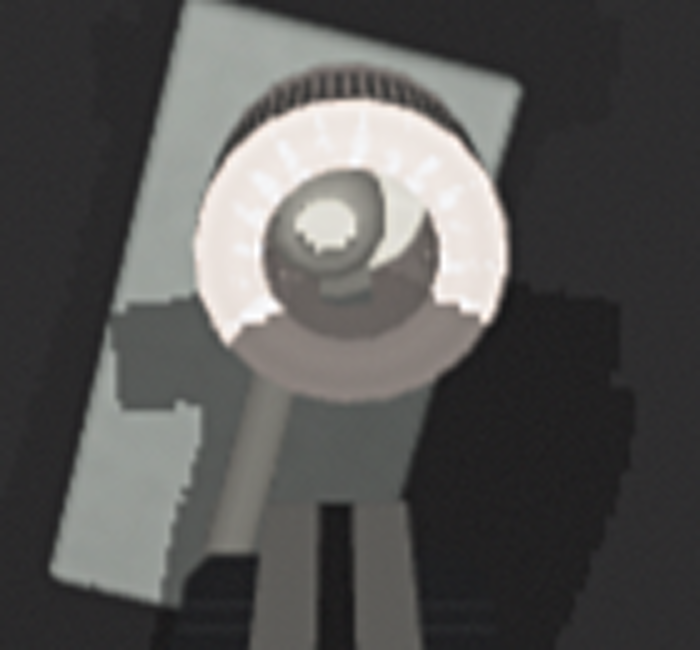

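The tips are about 32 mm behind the reported TCP, which fits them ending just inside the bore without touching the peg. So the TCP must go about 32 mm lower than planned. The collar's rim centre is now at about (260,180) in the wrist view.

```bash
python3 - <<'E'
from h import *
p=camera('wrist');st()
c=unproj(p,(260.4,180),.115);print(c,'peg tip',unproj(p,(255.2,174.5),.095))
print(rel([c[0],c[1],.06]),rel([c[0],c[1],.044]))
E
```

```text
t 4.83 tcp [ 0.5248 -0.2645  0.1955] w -0.0002 F [-0.5 -0.2  0.6] T [ 0.05 -0.04 -0.02]
toolx [-2.9e-03 -7.0e-04 -1.0e+00] jaw [-0.055 -0.998  0.001] jawaz -93.2 j [ 0.39  0.44 -0.    1.67  0.    1.03 -1.24]
[ 0.52710866 -0.26827052  0.115     ] peg tip [ 0.5272625  -0.26382114  0.095     ]
[ 0.13545529  0.00353857 -0.00289762] [ 0.15145522  0.00352499 -0.00294392]
```

```bash
python3 -m creep '[[[0,0.0035,-0.004],0],[[0.0,0.0035,-0.004],0],[[0.02,0.0035,-0.004],0],[[0.03,0.0035,-0.004],0],[[0.03,0.0035,-0.004],0]]' 0
python3 -m creep '[[[0.03,0,0],0],[[0.06,0,0],0],[[0.085,0,0],0],[[0.105,0,0],0],[[0.105,0,0],0]]' 0
python3 - <<'E'
from h import *
p=camera('wrist');cv2.imwrite('pics/wrist5.png',p['pixels']);st()
E
```

```text
time: 5.45
tcp_pos: [0.5281, -0.268, 0.1648]
orientation: [0.056, 1.566, -3.141]
force: [0.1, 0.3, 0.3]
width: 0.085
time: 6.08
tcp_pos: [0.5271, -0.2677, 0.0591]
orientation: [-0.075, 1.565, 3.012]
force: [-0.5, -0.5, -0.2]
width: 0.0853
t 6.12 tcp [ 0.5278 -0.268   0.0601] w 0.0850 F [-0.7  0.2  0.5] T [ 0.04 -0.03  0.01]
toolx [-4.6e-03  1.0e-04 -1.0e+00] jaw [-0.055 -0.998  0.   ] jawaz -93.2 j [ 0.39  0.6  -0.01  1.82  0.01  0.73 -1.24]
```

View pics/wrist5.png

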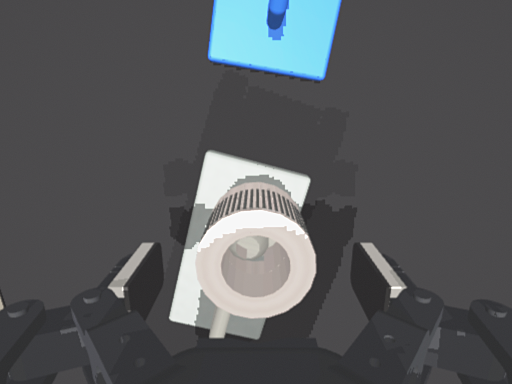

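Clear, and the collar is centred at (255,265). Descending the remaining 16 mm and then closing.

```bash
python3 -m creep '[[[0.008,0,0],0],[[0.016,0,0],0],[[0.016,0,0],0],[[0.016,0,0],0],[[0.016,0,0],0]]' 0
python3 -m creep '[[[0,0,0],0],[[0,0,0],0],[[0,0,0],0],[[0,0,0],0],[[0,0,0],0]]' 255 60
python3 - <<'E'
from h import *
p=camera('wrist');cv2.imwrite('pics/wrist6.png',p['pixels']);st()
q=camera('scene');cv2.imwrite('pics/scene6.png',cv2.resize(q['pixels'][90:210,160:300],None,fx=5,fy=5,interpolation=cv2.INTER_CUBIC))
E
```

```text
time: 6.75
tcp_pos: [0.5279, -0.2682, 0.0444]
orientation: [0.08, 1.567, -3.117]
force: [0.5, 0.0, -0.4]
width: 0.0854
time: 7.38
tcp_pos: [0.5281, -0.2673, 0.0449]
orientation: [-0.112, 1.567, 2.975]
force: [-1.6, 3.0, 6.9]
width: 0.0511
t 7.42 tcp [ 0.5281 -0.2673  0.0449] w 0.0510 F [-2.   3.1  6.4] T [ 0.65  0.35 -0.01]
toolx [-3.8e-03  7.0e-04 -1.0e+00] jaw [-0.055 -0.999 -0.   ] jawaz -93.1 j [ 0.39  0.62 -0.01  1.83  0.01  0.7  -1.25]
```

View pics/wrist6.png

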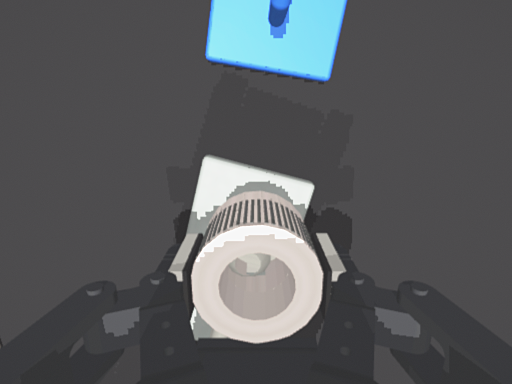

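View pics/scene6.png

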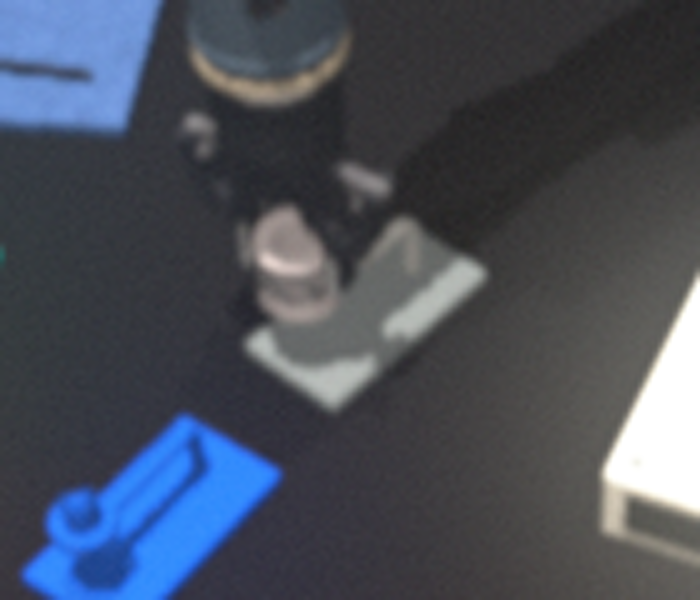

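Gripped, with a width of 51 mm. Lifting straight up 60 mm.

```bash
python3 -m creep '[[[-0.01,0,0],0],[[-0.022,0,0],0],[[-0.035,0,0],0],[[-0.05,0,0],0],[[-0.06,0,0],0]]' 255 80
python3 - <<'E'
from h import *
p=camera('wrist');cv2.imwrite('pics/wrist7.png',p['pixels']);st()
q=camera('scene');cv2.imwrite('pics/scene7.png',cv2.resize(q['pixels'][90:210,160:300],None,fx=5,fy=5,interpolation=cv2.INTER_CUBIC))
q=camera('top');V=np.array(q['view'])
for t in ('spigot_top','port','pin_level','seal'):
    print(t,[(round(d['conf'],2),np.round(d['centre'],4)) for d in nets.find_in(t,q)])
b=cv2.resize(q['pixels'][218:258,180:232],None,fx=15,fy=15,interpolation=cv2.INTER_CUBIC);cv2.imwrite('pics/top7.png',cv2.convertScaleAbs(b,alpha=.8))
E
```

```text
time: 8.1
tcp_pos: [0.5287, -0.2676, 0.1063]
orientation: [-0.001, 1.568, 3.086]
force: [-0.1, -0.5, -2.0]
width: 0.0506
t 8.15 tcp [ 0.5292 -0.2678  0.1072] w 0.0504 F [ 0.   0.3 -0.9] T [ 0.04  0.01 -0.02]
toolx [-1.5e-03 -4.0e-04 -1.0e+00] jaw [-0.055 -0.999  0.   ] jawaz -93.1 j [ 0.39  0.54 -0.01  1.77  0.01  0.83 -1.24]
spigot_top [(0.63, array([0.4885, 0.0541, 0.0587]))]
port [(0.56, array([0.4905, 0.0551, 0.0574]))]
pin_level [(0.88, array([0.4935, 0.0537, 0.0588]))]
seal []
```

View pics/wrist7.png

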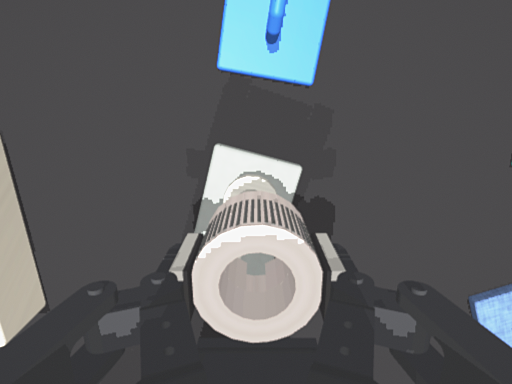

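View pics/scene7.png

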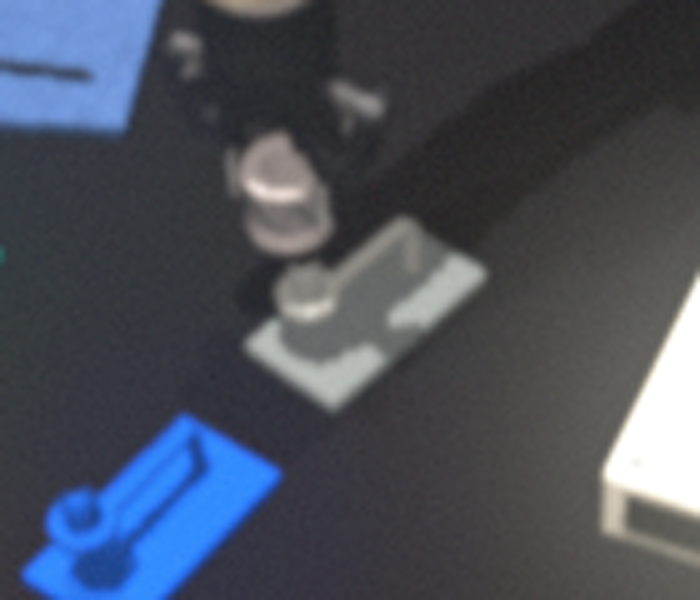

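View pics/top7.png

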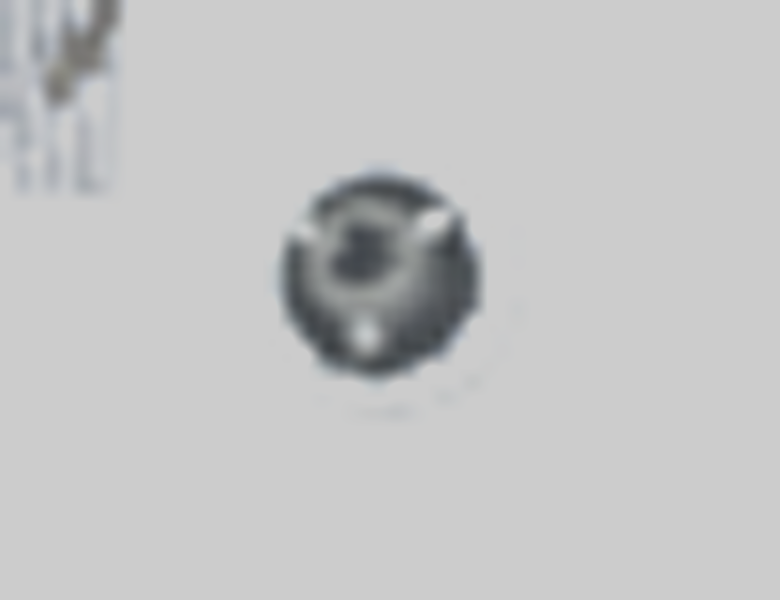

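The collar is lifted clear of the peg and sits upright in the pads. Its rim outline spans columns 193–322 and rows about 238–342. In the top view the seal disc is centred at about (204.8,235.8) and the spigot top at (203.5,234.5). Computing both positions next.

```bash
python3 - <<'E'
from h import *
p=camera('wrist');q=camera('top');st();s=monitor.sense();T=s['tcp_pos']
print('seal',unproj(q,(204.8,235.8),.076),'spig',unproj(q,(203.5,234.5),.105))
k=5;th=np.linspace(0,2*np.pi,80)
im=cv2.resize(p['pixels'][210:360,170:350],None,fx=4,fy=4,interpolation=cv2.INTER_CUBIC)
for dx,c in((0.0,(0,0,255)),(-.004,(0,200,0))):
  for r in(.026,.015):
    pts=np.array([proj(p,[T[0]+dx+r*np.cos(a),T[1]+r*np.sin(a),T[2]+.0705]) for a in th])
    print(dx,r,pts.min(0),pts.max(0))
    cv2.polylines(im,[np.int32((pts-[170,210]+.5)*4)],True,c,1)
cv2.imwrite('pics/fit8.png',im)
E
```

```text
t 8.55 tcp [ 0.528  -0.2672  0.1044] w 0.0506 F [-0.5  0.  -1.7] T [ 0.   -0.03  0.06]
toolx [-0.0047  0.001  -1.    ] jaw [-0.054 -0.999 -0.001] jawaz -93.1 j [ 0.39  0.55 -0.01  1.77  0.01  0.83 -1.24]
seal [0.49309494 0.05713002 0.076     ] spig [0.49351734 0.05782851 0.105     ]
0.0 0.026 [189.1010981  222.35122944] [321.99726099 338.80102443]
0.0 0.015 [217.26479674 249.36422293] [293.85204356 316.38971469]
-0.004 0.026 [190.26261093 232.32789345] [321.95428317 346.6793144 ]
-0.004 0.015 [218.16667989 258.83228406] [294.06325087 324.65278245]
```

View pics/fit8.png

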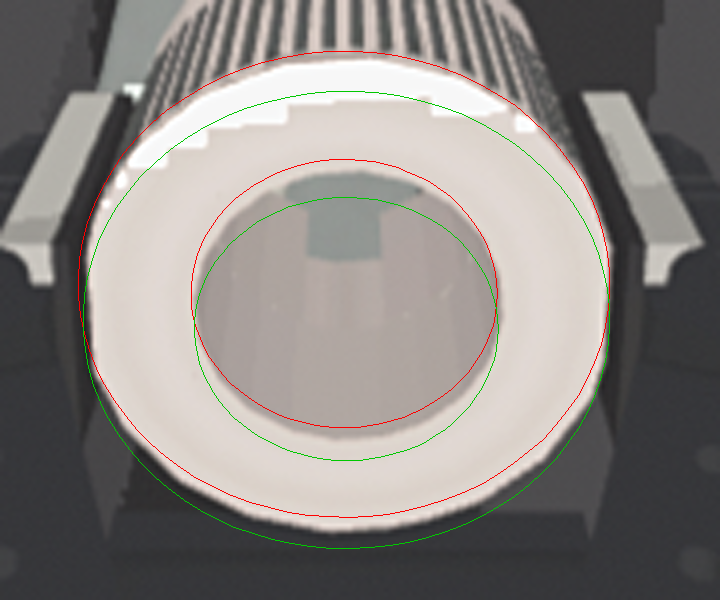

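The fit shows the collar axis at TCP + (-1, 0) mm. The bore view also shows a keyway notch at fit crop (344,230), at the collar's -x side, about 177°. In the top view the pins lie at about 62°, 182° and -58°, so the keys should be within about 5° of the pins already. Moving to above the port.

```bash
python3 -m creep '[[[-0.012,-0.05,0.008],0],[[-0.012,-0.105,0.0165],0],[[-0.012,-0.16,0.025],0],[[-0.012,-0.215,0.034],0],[[-0.012,-0.25,0.0395],0]]' 255 80
python3 - <<'E'
from h import *
p=camera('wrist');st()
cv2.imwrite('pics/wrist9.png',p['pixels'])
print(rel([.4945,.0578,.112]))
E
```

```text
time: 9.18
tcp_pos: [0.5018, -0.0125, 0.1167]
orientation: [-0.287, 1.566, 2.803]
force: [1.4, -0.4, -1.6]
width: 0.0505
t 9.22 tcp [ 0.5015 -0.0078  0.1167] w 0.0505 F [-1.5  6.3 -2. ] T [0.4  0.09 0.  ]
toolx [-0.0053  0.0043 -1.    ] jaw [-0.048 -0.999 -0.004] jawaz -92.7 j [-0.06  0.42 -0.02  1.98  0.01  0.74 -1.7 ]
[ 0.00498295 -0.06512813  0.01007093]
```

View pics/wrist9.png

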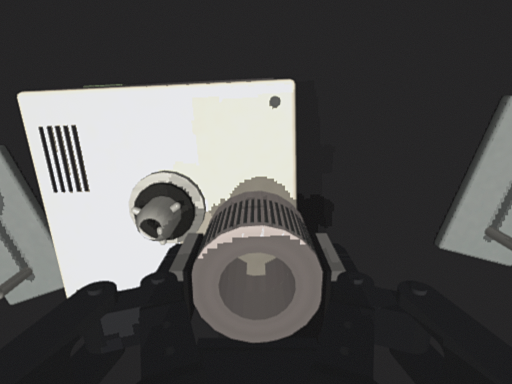

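The wrist view shows the spigot at about (155,212), with pins at (178,208), (140,213) and (163,238) and the shoulder ring around (167,206). I'll overlay the model to refine the axis and the pin angle.

```bash
cat > ov.py <<'E'
from h import *
import sys
C=[float(a) for a in sys.argv[1:3]];ph=float(sys.argv[3])
p=camera('wrist');st()
np.save('last.npy',p['pixels'])
th=np.linspace(0,2*np.pi,80);k=6;o=np.array([120,160])
im=cv2.resize(p['pixels'][160:255,120:230],None,fx=k,fy=k,interpolation=cv2.INTER_CUBIC)
for r,z,c in((.029,.068,(0,0,255)),(.0225,.076,(0,200,0)),(.0075,.105,(255,0,0))):
    pts=np.array([proj(p,[C[0]+r*np.cos(a),C[1]+r*np.sin(a),z]) for a in th])
    cv2.polylines(im,[np.int32((pts-o+.5)*k)],True,c,1)
for i in range(3):
    a=np.radians(ph+120*i);pts=np.array([proj(p,[C[0]+r*np.cos(a),C[1]+r*np.sin(a),.091]) for r in(.0133,.0195)])
    cv2.polylines(im,[np.int32((pts-o+.5)*k)],False,(0,0,255),2)
cv2.imwrite('pics/'+sys.argv[4],im)
print(rel([C[0]+.0012,C[1]+.0003,.112]))
E
python3 ov.py .4933 .0575 62 ov1.png
```

```text
t 9.28 tcp [ 0.5019 -0.0105  0.1167] w 0.0506 F [-0.4  0.2 -0.3] T [0.02 0.   0.03]
toolx [-0.0051  0.0031 -1.    ] jaw [-0.048 -0.999 -0.003] jawaz -92.7 j [-0.06  0.42 -0.02  1.98  0.01  0.75 -1.7 ]
[ 0.00492093 -0.06786314  0.01064878]
```

View pics/ov1.png

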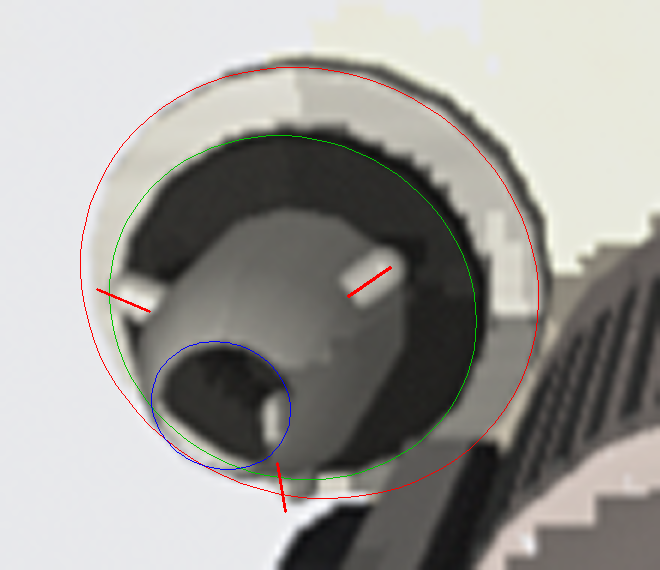

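A shift of about (+0.5, -1.2) mm fits best, giving an axis of (0.4938, 0.0563) and pins at about 62°. I'll move over it and turn about 4° CCW.

```bash
python3 -m creep '[[[0,-0.03,0.0045],-0.03],[[0,-0.06,0.009],-0.06],[[0,-0.067,0.01],-0.08],[[0,-0.067,0.01],-0.08],[[0,-0.067,0.01],-0.08]]' 255 80
python3 - <<'E'
from h import *
p=camera('wrist');st()
cv2.imwrite('pics/wrist10.png',p['pixels'])
print(rel([.495,.0566,.0745]))
E
```

```text
time: 9.9
tcp_pos: [0.4952, 0.0554, 0.1168]
orientation: [-0.458, 1.565, 2.713]
force: [1.1, 0.1, -1.3]
width: 0.0507
t 9.95 tcp [0.4953 0.0555 0.1169] w 0.0510 F [ 1.   0.3 -1.8] T [ 0.03 -0.    0.04]
toolx [-0.0051  0.0025 -1.    ] jaw [ 0.03  -1.    -0.003] jawaz -88.3 j [-0.17  0.41 -0.05  1.99  0.02  0.74 -1.77]
[ 4.23822800e-02 -1.00717945e-03  1.70119836e-05]
```

View pics/wrist10.png

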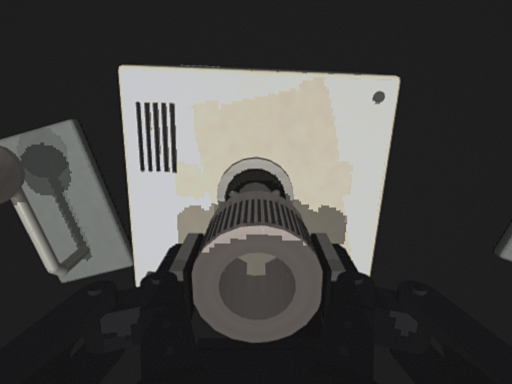

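The collar is over the spigot, with shoulder columns 217–293 and the bore at 257. Descending to just above pin level.

```bash
python3 - <<'E'
from h import *
p=camera('wrist');print(proj(p,[.4938,.0563-.029,.068]),proj(p,[.4938,.0563+.029,.068]))
E
python3 -m creep '[[[0.01,-0.001,0],0],[[0.02,-0.001,0],0],[[0.03,-0.001,0],0],[[0.038,-0.001,0],0],[[0.044,-0.001,0],0]]' 255 80
python3 - <<'E'
from h import *
st()
E
```

```text
[293.61978811 196.73245884] [216.58192604 194.45930955]
time: 10.62
tcp_pos: [0.4948, 0.0568, 0.0722]
orientation: [-0.442, 1.565, 2.729]
force: [-0.0, -0.4, -3.3]
width: 0.0505
t 10.62 tcp [0.4948 0.0568 0.0722] w 0.0505 F [-0.  -0.4 -3.3] T [-0.01  0.03  0.  ]
toolx [-0.0057  0.0025 -1.    ] jaw [ 0.03  -1.    -0.003] jawaz -88.3 j [-0.17  0.48 -0.05  2.04  0.03  0.63 -1.78]
```

```bash
python3 -m creep '[[[0.003,0,0],0],[[0.005,0,0],0],[[0.007,0,0],0],[[0.008,0,0],0],[[0.009,0,0],0]]' 255 80
python3 - <<'E'
from h import *
st()
E
```

```text
time: 11.25
tcp_pos: [0.4948, 0.0568, 0.0633]
orientation: [-0.47, 1.565, 2.702]
force: [-0.5, -0.4, -1.5]
width: 0.0508
t 11.25 tcp [0.4948 0.0568 0.0633] w 0.0508 F [-0.5 -0.4 -1.5] T [-0.03 -0.   -0.03]
toolx [-0.0054  0.0026 -1.    ] jaw [ 0.03  -1.    -0.003] jawaz -88.3 j [-0.17  0.49 -0.05  2.05  0.03  0.61 -1.78]
```

```bash
python3 -m creep '[[[0.001,0,0],0],[[0.002,0,0],0],[[0.003,0,0],0],[[0.004,0,0],0],[[0.004,0,0],0]]' 255 80
python3 - <<'E'
from h import *
st()
E
```

```text
time: 11.88
tcp_pos: [0.4948, 0.0568, 0.0592]
orientation: [-0.455, 1.565, 2.717]
force: [0.0, -0.0, -1.8]
width: 0.0507
t 11.88 tcp [0.4948 0.0568 0.0592] w 0.0507 F [ 0.  -0.  -1.8] T [0.03 0.01 0.04]
toolx [-0.0056  0.0025 -1.    ] jaw [ 0.03  -1.    -0.003] jawaz -88.3 j [-0.17  0.5  -0.04  2.05  0.03  0.6  -1.78]
```

Already about 6 mm below pin level with no contact force, so it looks keyed without a search. Continuing towards the seal.

```bash
python3 -m creep '[[[0.0015,0,0],0],[[0.003,0,0],0],[[0.0045,0,0],0],[[0.006,0,0],0],[[0.007,0,0],0]]' 255 80
python3 - <<'E'
from h import *
st()
p=camera('wrist');cv2.imwrite('pics/wrist12.png',p['pixels'])
q=camera('scene');cv2.imwrite('pics/scene12.png',cv2.resize(q['pixels'][100:220,250:390],None,fx=5,fy=5,interpolation=cv2.INTER_CUBIC))
E
```

```text
time: 12.5
tcp_pos: [0.4947, 0.0568, 0.052]
orientation: [-0.443, 1.565, 2.729]
force: [-0.3, 0.1, -0.9]
width: 0.0505
t 12.50 tcp [0.4947 0.0568 0.052 ] w 0.0505 F [-0.3  0.1 -0.9] T [-0.07 -0.04  0.02]
toolx [-0.0057  0.0025 -1.    ] jaw [ 0.03  -1.    -0.003] jawaz -88.3 j [-0.17  0.51 -0.04  2.06  0.03  0.58 -1.78]
```

View pics/wrist12.png

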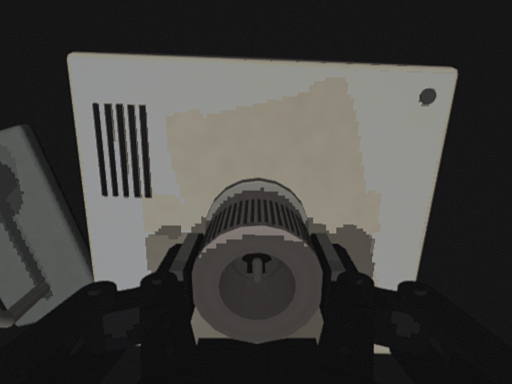

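View pics/scene12.png

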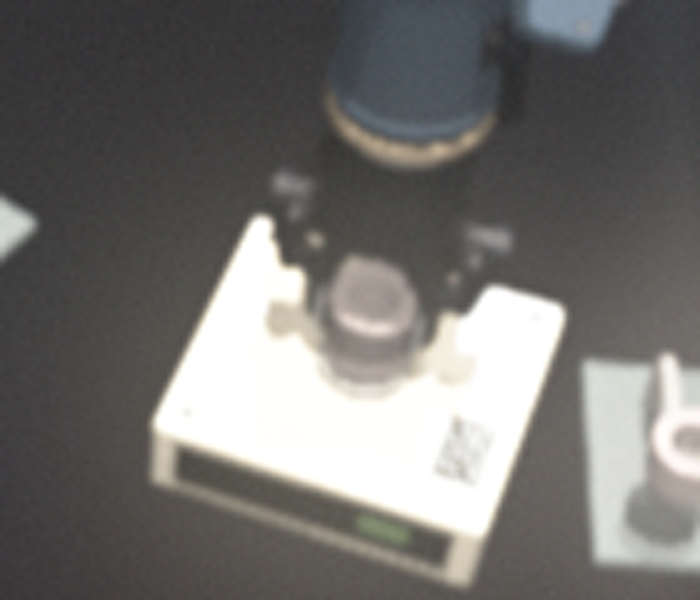

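```bash
python3 - <<'E'
from h import *
p=camera('wrist');b=p['pixels'][225:345,185:330]
im=cv2.convertScaleAbs(cv2.resize(b,None,fx=5,fy=5,interpolation=cv2.INTER_CUBIC),alpha=1.8)
th=np.linspace(0,2*np.pi,80)
T=monitor.sense()['tcp_pos']
for cx,cy,r,z,c in((.4938,.0563,.0075,.105,(255,0,0)),(.4938,.0563,.0133,.096,(0,255,0)),(T[0]-.0012,T[1]-.0003,.026,T[2]+.0705,(0,0,255)),(T[0]-.0012,T[1]-.0003,.015,T[2]+.0705,(0,0,255))):
    pts=np.array([proj(p,[cx+r*np.cos(a),cy+r*np.sin(a),z]) for a in th])
    cv2.polylines(im,[np.int32((pts-[185,225]+.5)*5)],True,c,1)
cv2.imwrite('pics/w12c.png',im);st()
E
```

```text
t 12.65 tcp [0.4947 0.0568 0.0521] w 0.0509 F [-1.4 -0.6 -1.7] T [-0.03  0.01  0.01]
toolx [-0.0057  0.0025 -1.    ] jaw [ 0.03  -1.    -0.003] jawaz -88.3 j [-0.17  0.51 -0.04  2.06  0.03  0.58 -1.78]
```

View pics/w12c.png

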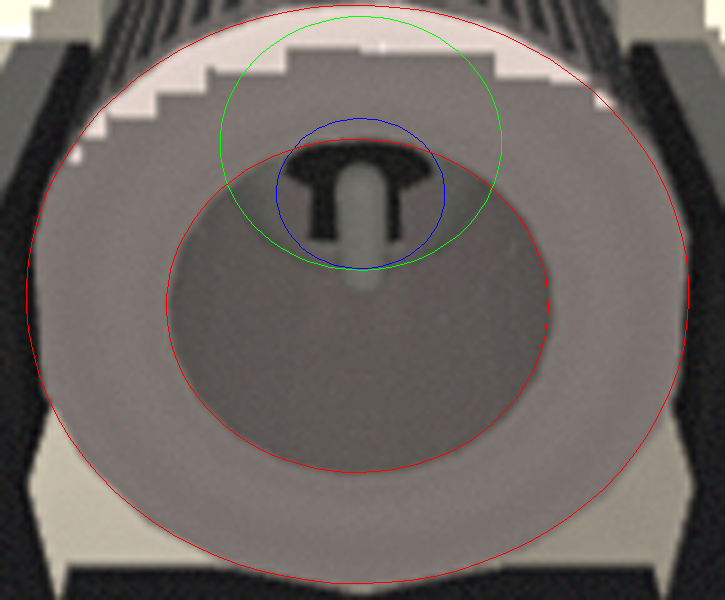

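The notch at crop (310–402, 145–240) now has a light 5 mm bar standing inside it, but the spigot body isn't where I expected it. I'll project the pin and spigot to check this.

```bash
python3 - <<'E'
from h import *
p=camera('wrist');o=np.array([185,225])
C=np.array([.4938,.0563,0])
for z in (.068,.076,.0885,.091,.1,.105):
    print(z,[((proj(p,C+[-r*np.cos(np.radians(2)),0,z])-o+.5)*5).round().tolist() for r in (-.0133,0,.0075,.0133,.015,.0195)])
T=monitor.sense()['tcp_pos'];c=np.array([T[0]-.0012,T[1]-.0003,0])
print('rim bottom -x r15,r22',[((proj(p,c+[-r,dy,z])-o+.5)*5).round().tolist() for r in(.015,.022) for dy in(-.0045,.0045) for z in (T[2]+.0255,T[2]+.0515)])
print('cam',-np.array(p['view'])[:3,:3].T@np.array(p['view'])[:3,3])
cv2.imwrite('pics/scene13.png',cv2.convertScaleAbs(cv2.resize(camera('scene')['pixels'][145:190,300:350],None,fx=13,fy=13,interpolation=cv2.INTER_CUBIC),alpha=.9))
E
```

```text
0.068 [[365.0, -86.0], [362.0, 27.0], [359.0, 88.0], [358.0, 134.0], [357.0, 148.0], [356.0, 183.0]]
0.076 [[365.0, -60.0], [361.0, 57.0], [359.0, 121.0], [358.0, 169.0], [357.0, 183.0], [356.0, 219.0]]
0.0885 [[365.0, -14.0], [361.0, 110.0], [359.0, 178.0], [357.0, 229.0], [357.0, 244.0], [355.0, 283.0]]
0.091 [[365.0, -4.0], [361.0, 122.0], [359.0, 191.0], [357.0, 242.0], [357.0, 257.0], [355.0, 297.0]]
0.1 [[365.0, 35.0], [361.0, 167.0], [358.0, 239.0], [357.0, 293.0], [356.0, 309.0], [355.0, 350.0]]
0.105 [[365.0, 58.0], [361.0, 195.0], [358.0, 269.0], [356.0, 324.0], [356.0, 340.0], [354.0, 382.0]]
rim bottom -x r15,r22 [[397.0, 194.0], [402.0, 335.0], [314.0, 191.0], [305.0, 333.0], [394.0, 251.0], [399.0, 400.0], [312.0, 248.0], [304.0, 397.0]]
cam [0.56575027 0.05821506 0.23184133]
```

View pics/scene13.png

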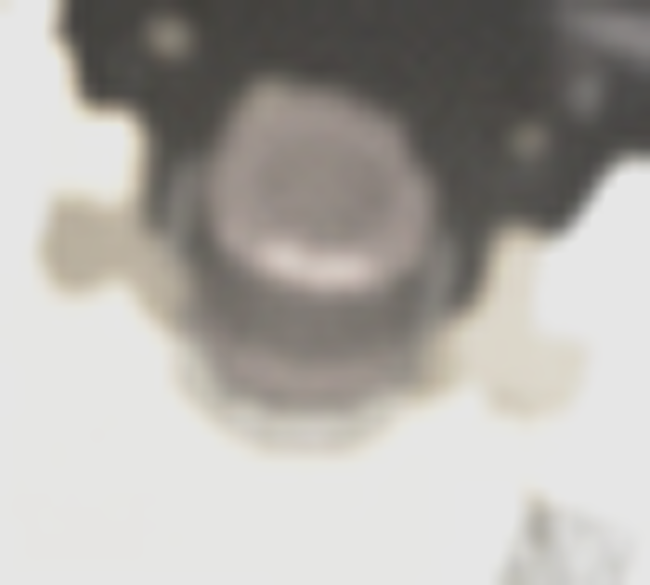

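The view makes sense: the spigot's hollow top lets you see the pin standing inside the keyway (pin column 362, keyway 310–402), with the dark seal behind. So the collar is keyed and its lower rim is at about 77.5 mm. Pressing down onto the seal in stages.

```bash
python3 -m creep '[[[0.0015,0,0],0],[[0.003,0,0],0],[[0.0045,0,0],0],[[0.006,0,0],0],[[0.006,0,0],0]]' 255 100
python3 - <<'E'
from h import *
st()
E
```

```text
time: 13.38
tcp_pos: [0.4949, 0.0568, 0.0463]
orientation: [-0.497, 1.565, 2.675]
force: [-0.8, 0.2, 5.7]
width: 0.0502
t 13.38 tcp [0.4949 0.0568 0.0463] w 0.0502 F [-0.8  0.2  5.7] T [-0.13  0.18 -0.06]
toolx [-0.0051  0.0026 -1.    ] jaw [ 0.03  -1.    -0.003] jawaz -88.3 j [-0.18  0.52 -0.04  2.07  0.03  0.56 -1.78]
```

The force fits about 4.3 mm of seal travel, so 3.7 mm remains. Pushing further to the hard stop.

```bash
python3 -m creep '[[[0.001,0,0],0],[[0.002,0,0],0],[[0.003,0,0],0],[[0.004,0,0],0],[[0.005,0,0],0]]' 255 100
python3 - <<'E'
from h import *
st()
E
```

```text
time: 14.0
tcp_pos: [0.495, 0.0569, 0.043]
orientation: [-0.598, 1.566, 2.574]
force: [-10.1, -0.2, 43.6]
width: 0.0504
t 14.00 tcp [0.495  0.0569 0.043 ] w 0.0504 F [-10.1  -0.2  43.6] T [-0.74  2.19 -0.11]
toolx [-0.0041  0.0026 -1.    ] jaw [ 0.03  -1.    -0.003] jawaz -88.3 j [-0.18  0.52 -0.04  2.07  0.03  0.55 -1.78]
```

At the hard stop: TCP z is 43.0 mm, so the rim is at about 68 mm, with 44 N. Easing off to a moderate holding press.

```bash
python3 -m creep '[[[0.001,0,0],0],[[0.001,0,0],0],[[0.001,0,0],0],[[0.001,0,0],0],[[0.001,0,0],0]]' 255 100
python3 - <<'E'
from h import *
st()
p=camera('wrist');b=p['pixels'][150:350,140:370]
cv2.imwrite('pics/w15.png',cv2.convertScaleAbs(cv2.resize(b,None,fx=3,fy=3,interpolation=cv2.INTER_CUBIC),alpha=1.7))
q=camera('scene');cv2.imwrite('pics/scene15.png',q['pixels']);st()
T=monitor.sense()['tcp_pos'];th=np.linspace(0,6.283,80)
for dz in(.0705,.0735):
  for r in(.026,):
    pts=np.array([proj(p,[T[0]-.0012+r*np.cos(a),T[1]-.0003+r*np.sin(a),T[2]+dz]) for a in th]);print(dz,pts.min(0),pts.max(0))
for t in ('sleeve','jar','wrench','stand'): print(t,[(round(d['conf'],2),np.round(d['centre'],3)) for d in (nets.find_in(t,q) if t!='stand' else [])])
E
```

```text
time: 14.62
tcp_pos: [0.4951, 0.0568, 0.0431]
orientation: [-0.694, 1.567, 2.477]
force: [-5.4, 0.1, 21.7]
width: 0.0499
t 14.62 tcp [0.4951 0.0568 0.0431] w 0.0499 F [-5.4  0.1 21.7] T [-0.44  1.17 -0.04]
toolx [-0.0034  0.0026 -1.    ] jaw [ 0.03  -1.    -0.003] jawaz -88.3 j [-0.18  0.52 -0.04  2.07  0.04  0.55 -1.78]
t 14.72 tcp [0.4951 0.0569 0.0431] w 0.0501 F [-6.5 -0.2 22. ] T [-0.4   1.21 -0.04]
toolx [-0.0034  0.0026 -1.    ] jaw [ 0.03  -1.    -0.003] jawaz -88.3 j [-0.18  0.52 -0.04  2.07  0.04  0.55 -1.78]
0.0705 [189.80447316 225.08402627] [322.25869906 340.98277366]
0.0735 [188.20634918 228.31668204] [323.78646785 346.4193934 ]
sleeve [(0.8, array([0.516, 0.249, 0.092]))]
jar [(0.88, array([ 0.803, -0.109,  0.061]))]
wrench [(0.75, array([0.749, 0.158, 0.01 ]))]
stand []
```

View pics/w15.png

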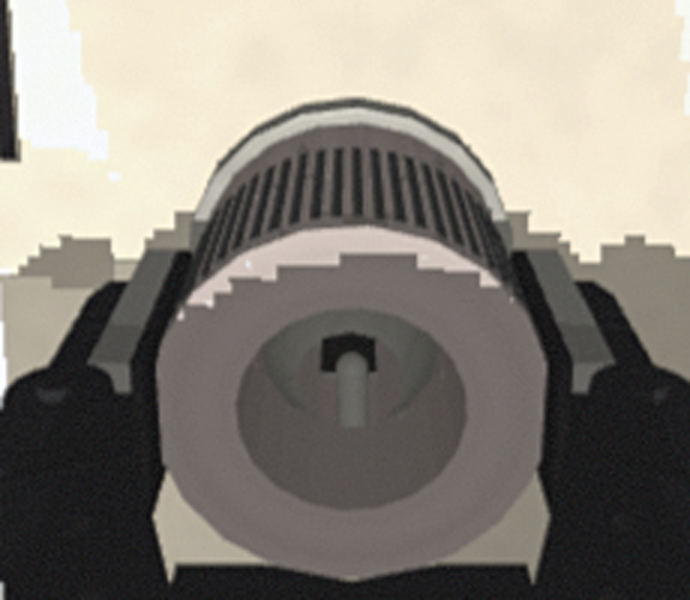

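View pics/scene15.png

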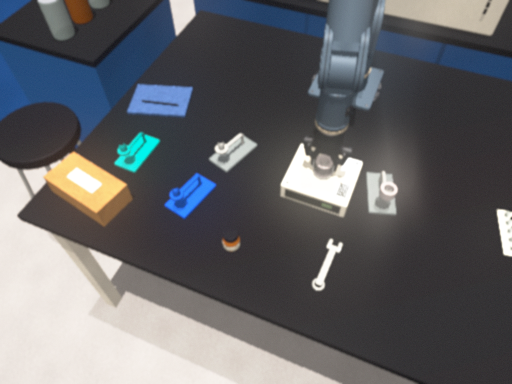

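The collar is seated on the shoulder with no slip in the grip, since the rim overlay still matches. The bystanders are unmoved. As a jam check, I'll relieve the small side force while holding the press and see whether it drops further.

```bash
python3 -m creep '[[[0.001,0,0.0005],0],[[0.001,0,0.0005],0.015],[[0.001,0,0.0005],0.015],[[0.001,0,0.0005],-0.015],[[0.001,0,0.0005],0]]' 255 100
python3 - <<'E'
from h import *
st()
E
```

```text
time: 15.5
tcp_pos: [0.4956, 0.0569, 0.0431]
orientation: [-1.247, 1.568, 1.925]
force: [-1.2, -0.6, 16.0]
width: 0.0504
t 15.50 tcp [0.4956 0.0569 0.0431] w 0.0504 F [-1.2 -0.6 16. ] T [-0.38  0.32  0.14]
toolx [-0.0011  0.003  -1.    ] jaw [ 0.03  -1.    -0.003] jawaz -88.3 j [-0.18  0.52 -0.04  2.07  0.04  0.55 -1.78]
```

It stays at z = 43.1 mm with the side force gone, so this is a true hard stop. One last small press for margin, then I'll hand in.

```bash
python3 -m creep '[[[0.001,0,0],0],[[0.001,0,0],0],[[0.001,0,0],0],[[0.001,0,0],0],[[0.001,0,0],0]]' 255 100
python3 - <<'E'
from h import *
st()
F=monitor.sense()['force'][2]
if 14<F<40: print(ticket.finish_job())
E
```

```text
time: 16.12
tcp_pos: [0.4957, 0.0569, 0.0431]
orientation: [-1.495, 1.568, 1.676]
force: [-4.1, -0.1, 19.2]
width: 0.0502
t 16.12 tcp [0.4957 0.0569 0.0431] w 0.0502 F [-4.1 -0.1 19.2] T [-0.42  1.1  -0.05]
toolx [-3.e-04  3.e-03 -1.e+00] jaw [ 0.03  -1.    -0.003] jawaz -88.3 j [-0.18  0.52 -0.04  2.07  0.04  0.55 -1.78]
the job is handed in; nothing more can be done
None
```

The collar is on the spigot, keyed, and pressed fully home. I handed the job in at 16.1 s with the gripper still holding it down.

**What I did:**
- **First grasp missed:** the fingertips sit about 32 mm behind the reported TCP, so the first close shut the fingers in the mouth of the bore. That nudged the collar about 4 mm on its peg, with no force reading.
- **Second grasp:** I raised the hand, measured the offset from the pictures, regrasped lower and lifted the collar off the peg.
- **Keying:** one keyway and the pins both showed in the pictures, so a turn of about 4° lined them up. The collar dropped past pin level with no contact force, so no search was needed.

**Last checks:**
- **Seating:** a hard stop at TCP z = 43.1 mm puts the lower rim at about 68.5 mm, against 68 mm for home. It did not drop further when I relieved the side force and wiggled it slightly. I could not measure the seal's travel directly; flush is inferred from the stop and the force.
- **Force:** the final press was about 19 N, against 10 N for the flush spring. It peaked at about 44 N at the wrist during seating, pressed through the gripped collar.
- **Keys and grip:** a wrist picture showed a pin inside a keyway, and the collar had not slipped in the grip.
- **Bystanders:** the sleeve, jar and wrench were still in place in the scene camera.

**What disagreed:** besides the TCP offset, stopping height from the rim's position in the pictures and from the seal force differed by about 0.5 mm from the actual stop, within measurement error. A side force of about 4 N remained at the end.

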